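Hold the purge probe centred in the collector's guide bush

ROBOT

A 6-joint arm with a two-finger parallel gripper is mounted at the origin on the work surface. World frame = base frame: x ahead of the robot, y to its left, z up, the work surface at z = 0. Lengths are in m, angles in rad, forces in N, time in s.
With the tool pointing down it reaches from about 0.25 to 0.85 m from the base axis. Payload 12.5 kg.
Tool frame: the origin (TCP) lies between the finger pads; the fingertips stand 8 mm ahead of it and the grasp point (between the pads) lies 11 mm behind it; z points along the fingers, y is the line along which they close (so a half turn about z gives the same grasp; the last joint's range is limited). The gripper opens to 93 mm and grips with 3 to 60 N. Pads are 15 mm wide; open, the fingers measure 128 mm over their backs; the gripper's body (75 mm by 188 mm) begins 65 mm behind the grasp point.
Start: joints at [1.156, 0.351, 1.652, -0, 1.139, -0.085], TCP at [0.178, 0.52, 0.227] pointing down, gripper open.
Joint ranges: [-2.75, 2.75], [-0.79, 2.1], [0.01, 2.65], [-1.57, 4.71], [0.07, 3.14], [-2.87, 2.87]. Speed limits (rad/s): [2.22, 2.22, 2.79, 3.14, 3.14, 3.14].

INTERFACE

Orientations are given as a rotation vector (axis times angle).
In Python, from plant import manip gives the robot as it stands. The module is installed in compiled form; this text tells all that it offers.
- The arm moves only by the shell command python3 -m crank 'ROWS' [FORCE]. ROWS is JSON, a list of rows, each an object with "dp": the shift along the tool's x, y, z in units of 40 mm (1.0 is 40 mm), a list of three; "turn": the turn, a rotation vector about the tool's x, y, z in units of 8 degrees (1.0 is 8 degrees), a list of three; "gripper": the closure, from 0 (fully open) to 1 (shut). A call has 1 to 5 rows; each row is the pose to reach, as a shift and turn from the pose commanded when the call began, along the tool's axes at that moment; what a row does not reach only later rows make up. A row lasts 1/10 s, in which the tool goes at most 50 mm and 8.59 degrees, less where a joint would pass 70% of its speed; a pose out of reach is approached as far as the arm can. A call with a gripper value outside its range is refused whole. The fingers move at their own pace and stop on an object; FORCE is the grip in N (left out, the last holds). Time passes only in rows, so rows that repeat a pose let the fingers close. It gives the time, the measured TCP pose, the force, the opening and the grip force at its end, in the units of the state.
- manip.sense(): the state, without advancing time (a new reading comes with each control period).
- manip.capture(name): name is "side" or "top"; returns (picture, depth): 420x560x3 uint8, red, green, blue; 420x560 float32, m along the optical axis (not along the pixel's ray), 0 where there is no reading.
- manip.camera_params(name): a dict with "mtx" (3x3 intrinsics, pixels), "k1" (the pictures are not rectified: a ray, as slopes to the right and down, at radius r is drawn at 1 + k1 r^2 times it, then the intrinsics apply), "R" (3x3) and "t" (3): a world point X has camera coordinates R X + t. Camera axes: x right, y down, z forward; pixel columns grow to the right and rows downward; lengths in m; the calibration is good to about 2 mm. A picture is of the moment at which its call begins. camera_params takes no time and is no camera call.
- manip.sign_off(): hands the job in; it is judged then, once.
The state is a dict: "clock": time; "joint_positions": joint angles; "joint_vel": joint speeds; "joint_efforts": joint torques, N m; "tool_pos": TCP position; "orientation": TCP orientation; "contact_force": force on the tool from outside, world axes, zero at the start; "ft_torque": the same for the moment, N m; "gripper_width": finger opening in m; "grip_force": force on a finger pad.
Only numpy, scipy, OpenCV 4.12 (cv2) and the standard library are available. Lean on these libraries where they do the work, as an engineer would, in place of code of your own. Each camera call takes 0.05 s, during which the arm holds its last target. There are 200 camera calls.

TASK

The exhaust collector is ready for its purge check: pull the red chest's drawer out to its stop and leave it open, take the orange-handled probe (not the blue or black tools) out of the rack inside, and lower its rod through the brass guide bush on the collector until the black ring on the rod is level with the bush's top. The rod must never touch the bush or the collector. Finish while still holding the probe there, still, upright and centred in the bore, with nothing else on the bench pushed about.

Things in the scene. Friction and masses are not known exactly. Their poses are not given: they have to be found in the camera images.
- drawer (a joint): how far the red chest's drawer is pulled out, in m: 0 closed (as it starts), 0.160 at its stop. The chest is steel, fixed, 270 deep x 320 wide x 175 high (rubber strips on top to 183). The drawer slides along its handle's own -x (roughly towards the robot), stays where it is left, needs about 2 N (plus drag of 6 N per m/s) to move. The tools in it ride along
- drawer_handle (a point): middle of the drawer's bar handle: level aluminium bar, 12 thick, 120 long along its own y, 140 above the bench, centreline 45 in front of the drawer's front panel (posts join it 54 either side of the middle). Panel 15 thick, 314 wide, top 158 above the bench. Moves with the drawer; own x points into the chest (drawer opens along -x), z up
- rack (a point): middle of the top of the aluminium rack plate in the drawer, 110 above the bench; moves with the drawer, axes as the handle's, 120 behind the handle's centreline and 60 behind the front panel's inner face. Plate 60 (x) x 260 (y) x 10, square holes of 14 at its y -75, 0 and +75; one tool hangs in each by its grip, which is where varies. Closed, it is inside the chest
- probe: the purge probe: steel rod 8 in diameter and 90 long under an orange square grip 22 x 22 x 45 high (top 135 above the tip, small black button up to 137), 0.1 to 0.2 kg, upright; origin at the rod's tip, z up along the rod, x and y square to the grip's faces. In the rack its grip rests on the plate: tip 20, grip 110 to 155 above the bench
- probe_tip (a point): lower end of the probe's rod (same as the probe's origin)
- probe_mark (a point): middle of the black depth ring (5 wide) painted round the probe's rod, on its axis, 45 above the tip
- probe_grip (a point): centre of the probe's orange grip, 112.5 above the tip
- collector: stainless exhaust collector standing upright on a round flange of 104, fixed: pipe 76 in diameter, closed at the top (80 to 90 above the bench) by a blue purge cap 82 in diameter that carries a brass guide bush; a side branch reaches 93 from the axis along its own x, no higher than 65. Origin at the centre of its underside, z up
- guide_mouth (a point): centre of the guide bush's top opening, 110 above the bench, z up along the bore. Brass bush 32 outside, bore 18 in diameter, upright, 30 long (through bush and cap); below it the pipe is hollow, 72 deep and 70 wide
- scriber: tool in the rack to be left there: blue square grip 22 x 22 x 45, rod 6 in diameter and 60 long; origin at its tip, z up; grip 110 to 155 above the bench in the rack
- reamer: tool in the rack to be left there: black square grip 22 x 22 x 45, rod 10 in diameter and 60 long; origin at its tip, z up; grip 110 to 155 above the bench in the rack
- can: bystander: plain silvery drinks can, 66 in diameter, 120 high, origin at the centre of its underside
- elbow_red: bystander: red pipe elbow, 44 thick, lying, its arc about the origin with 50 radius
- elbow_steel: bystander: steel pipe elbow, 40 thick, lying, its arc about the origin with 50 radius
- pliers: bystander: pliers with a red and a blue handle, about 180 long along x, 13 high
- marker: bystander: white and green marker pen, 133 long along x, 13 high
- caliper: bystander: steel caliper lying flat, 200 long along x, 11 high

How it is judged:
By the outcome, as a careful person would: the job done as asked, in the order asked, and still so for the second after the job is handed in, while the arm keeps its last pose, push and grip.
It also fails if it takes over 64 s, if anything falls off the work surface, if the arm or the gripper's body presses on something with over 40 N, if the wrist force passes 120 N, or if a joint passes its speed limit or range.

## Working session

There is one attempt and no reset: what is moved stays moved. The work goes in short steps, Python scripts to look and compute and a shell command to move; the robot and the scene stay as the last step left them, time stands still between calls to the robot, and variables do not carry over. Pictures are saved under pics/ and viewed, at most 10 in all, crops included, and the job is handed in when it is done.

```bash
mkdir -p pics
cat > h.py <<'E'
import numpy as np, cv2
from plant import manip
from scipy.spatial.transform import Rotation as Rn
def cam(n):
    p=manip.camera_params(n); return np.array(p["mtx"]),p["k1"],np.array(p["R"]),np.array(p["t"])
def ray(n,u,v):
    K,k,R,t=cam(n); s=cv2.undistortPoints(np.array([[[u,v]]],float),K,np.array([k,0,0,0.]))[0,0]
    return -R.T@t, R.T@np.array([s[0],s[1],1.])
def onz(n,u,v,z):
    o,d=ray(n,u,v); return o+d*(z-o[2])/d[2]
def pt(n,u,v,dep):
    o,d=ray(n,u,v); return o+d*dep
def proj(n,X):
    K,k,R,t=cam(n); return cv2.projectPoints(np.array([X],float),cv2.Rodrigues(R)[0],t,K,np.array([k,0,0,0.]))[0][0,0]
def tool(dw):
    "world shift -> dp units"
    return Rn.from_rotvec(manip.sense()["orientation"]).inv().apply(dw)/0.04
E
python3 - <<'E'
from h import *
for n in("top","side"):
    a,d=manip.capture(n); cv2.imwrite(f"pics/{n}0.png",a[...,::-1]); np.save(f"{n}0.npy",d); np.save(f"{n}0i.npy",a)
    K,k,R,t=cam(n); print(n,-R.T@t,R[2],K[0,0],k)
s=manip.sense();print(s["orientation"],s["tool_pos"],s["contact_force"],s["gripper_width"],Rn.from_rotvec(s["orientation"]).as_matrix().round(3))
E
```

```text
top [ 0.50335076 -0.00314323  1.16496284] [ 4.03151435e-02 -6.51370644e-04 -9.99186802e-01] 384.653689113057 -0.05897363205160453
side [-0.1072239  -0.14147295  0.95474891] [ 0.62036916  0.12978944 -0.77349648] 381.20923813599825 0.010472715317463983
[-5.15711586e-01 -3.09872009e+00  1.49500563e-03] [0.17797801 0.52010882 0.2261757 ] [-0.2831816  -0.38612268 -0.35068295] 0.0932134070073045 [[-0.946  0.324 -0.   ]
 [ 0.324  0.946 -0.001]
 [ 0.    -0.001 -1.   ]]
```

View pics/top0.png

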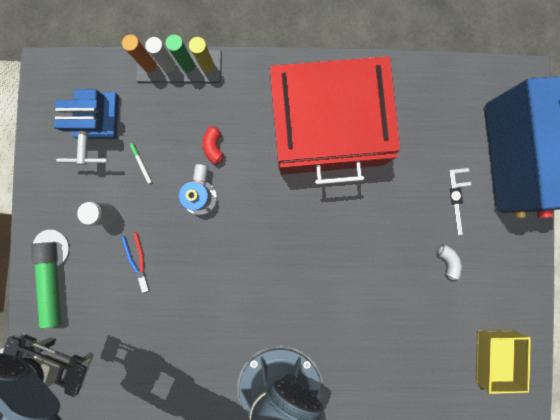

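View pics/side0.png

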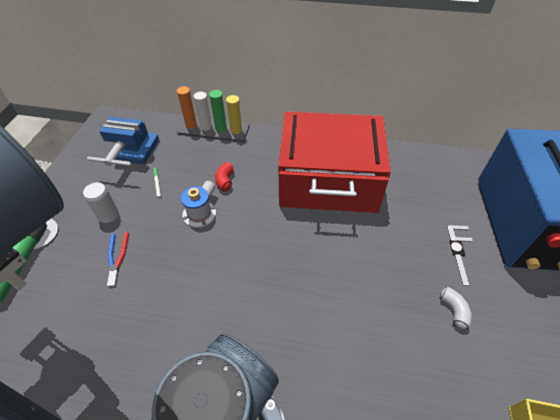

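The top view shows the handle bar from about (317,181) to (362,178), the bush at (192,195), the can at (89,213) and the red elbow at (212,145). In the side view the handle is at (312..354,190) and the bush at (194,192).

Run:
```python
from h import *
def comp(m,lo):
    n,l,st,c=cv2.connectedComponentsWithStats(m.astype(np.uint8)); 
    return [(st[i].tolist(),c[i].round(2).tolist(),l==i) for i in range(1,n) if st[i][4]>=lo]
for n,box,bb in(("top",(305,170,370,188),(175,175,215,215)),("side",(300,175,365,200),(175,180,215,205))):
    a=np.load(n+"0i.npy"); d=np.load(n+"0.npy"); hsv=cv2.cvtColor(a,cv2.COLOR_RGB2HSV)
    H,S,V=[hsv[...,i].astype(int) for i in range(3)]
    x0,y0,x1,y1=box; m=np.zeros(H.shape,bool); m[y0:y1,x0:x1]=((S<70)&(V>140))[y0:y1,x0:x1]
    for st,c,mm in comp(m,20):
        v,u=np.nonzero(mm); print(n,"h",st,c)
        # bar: per-column lower cluster
        us=np.arange(u.min(),u.max()+1); pts=[]
        for uu in us:
            vv=v[u==uu]; vv=vv[vv>vv.max()-4]; pts.append((uu,vv.mean()))
        W=np.array([onz(n,p[0],p[1],.143)[:2] for p in pts]); 
        print(W[0],W[-1],W.mean(0),"len",np.linalg.norm(W[0]-W[-1]),"slope dx/dy",np.polyfit(W[3:-3,1],W[3:-3,0],1))
    x0,y0,x1,y1=bb; m=np.zeros(H.shape,bool); m[y0:y1,x0:x1]=((H>15)&(H<35)&(S>90)&(V>60))[y0:y1,x0:x1]
    for st,c,mm in comp(m,8): print(n,"bush",st,c,onz(n,*c,.11), np.median(d[mm]))
    m[:]=0; m[y0:y1,x0:x1]=((H>95)&(H<125)&(S>120)&(V>60))[y0:y1,x0:x1]
    for st,c,mm in comp(m,30):
        h=cv2.convexHull(np.argwhere(mm)[:,::-1].astype(np.float32)); e=cv2.fitEllipse(h); print(n,"cap",st,e,onz(n,*e[0],.09 if n=="top" else .088))
t=np.load("top0i.npy")[165:225,165:225]; s=np.load("side0i.npy")[165:225,165:225]; q=np.load("top0i.npy")[155:195,305:385]
r=lambda x,f:cv2.resize(x,None,fx=f,fy=f,interpolation=0)
cv2.imwrite("pics/c1.png",np.vstack([np.hstack([r(t,6),r(s,6)]),cv2.resize(r(q,5),(720,230))])[...,::-1])
```

```text
top h [315, 170, 49, 14, 268] [337.82, 178.16]
[ 0.61247984 -0.08636052] [ 0.62535424 -0.2148363 ] [ 0.61851673 -0.15052046] len 0.12911923303146972 slope dx/dy [-0.10734222  0.60230494]
top bush [187, 191, 10, 10, 42] [192.1, 195.4] [0.57251629 0.24903746 0.11      ] 1.0576615
top cap [179, 182, 29, 28, 415] ((192.92495727539062, 195.2972869873047), (28.380096435546875, 29.08162498474121), 78.44812774658203) [0.57415058 0.25149389 0.09      ]
side h [309, 179, 47, 16, 262] [332.27, 189.51]
[ 0.61207181 -0.08646434] [ 0.62439559 -0.21500672] [ 0.61817398 -0.15093779] len 0.12913179043677683 slope dx/dy [-0.10010928  0.60305248]
side bush [189, 189, 10, 10, 79] [193.33, 193.44] [0.56609324 0.24805731 0.11      ] 1.1262763
side cap [181, 186, 28, 19, 302] ((194.25540161132812, 196.85501098632812), (21.327682495117188, 27.541414260864258), 80.00606536865234) [0.57119016 0.25103826 0.088     ]
```

View pics/c1.png

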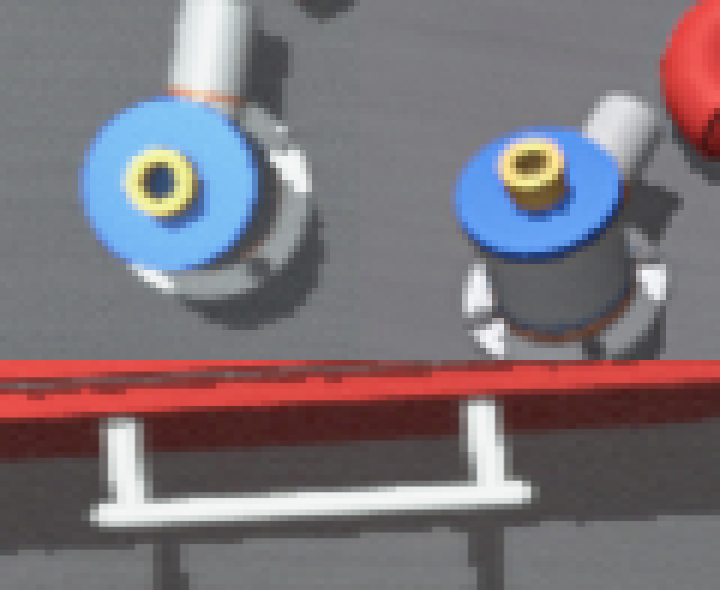

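The crop shows the bush ring centre near (191.5,195) in the top view and (193,192) in the side view. The handle is at about (0.618,-0.151) with a yaw of about 6°. Next I move above the handle.

```bash
python3 -m crank '[{"dp":[-0.8,-0.6,-0.1],"turn":[0,0,0],"gripper":0.6},{"dp":[-1.6,-1.2,-0.2],"turn":[0,0,0],"gripper":0.6},{"dp":[-2.4,-1.8,-0.2],"turn":[0,0,0],"gripper":0.6},{"dp":[-3.2,-2.5,-0.2],"turn":[0,0,0],"gripper":0.6},{"dp":[-4,-3.1,-0.2],"turn":[0,0,0],"gripper":0.6}]' 20
python3 -m crank '[{"dp":[-0.8,-0.6,0],"turn":[0,0,0],"gripper":0.6},{"dp":[-1.6,-1.2,0],"turn":[0,0,0],"gripper":0.6},{"dp":[-2.4,-1.8,0],"turn":[0,0,0],"gripper":0.6},{"dp":[-3.2,-2.5,0],"turn":[0,0,0],"gripper":0.6},{"dp":[-4,-3.1,0],"turn":[0,0,0],"gripper":0.6}]' >/dev/null
python3 -m crank '[{"dp":[-0.8,-0.6,0],"turn":[0,0,0],"gripper":0.6},{"dp":[-1.6,-1.2,0],"turn":[0,0,0],"gripper":0.6},{"dp":[-2.4,-1.8,0],"turn":[0,0,0],"gripper":0.6},{"dp":[-3.2,-2.5,0],"turn":[0,0,0],"gripper":0.6},{"dp":[-4,-3.1,0],"turn":[0,0,0],"gripper":0.6}]' >/dev/null
python3 -m crank '[{"dp":[-0.8,-0.6,0],"turn":[0,0,0.8],"gripper":0.6},{"dp":[-1.6,-1.2,0],"turn":[0,0,1.6],"gripper":0.6},{"dp":[-2.2,-1.8,0],"turn":[0,0,2.4],"gripper":0.6},{"dp":[-3,-2.4,0],"turn":[0,0,3.2],"gripper":0.6},{"dp":[-3.6,-2.9,0],"turn":[0,0,4.1],"gripper":0.6}]'
python3 -m crank '[{"dp":[0,0,0],"turn":[0,0,1],"gripper":0.6},{"dp":[0,0,0],"turn":[0,0,2],"gripper":0.6},{"dp":[0,0,0],"turn":[0,0,3],"gripper":0.6},{"dp":[0,0,0],"turn":[0,0,4],"gripper":0.6},{"dp":[0,0,0],"turn":[0,0,4],"gripper":0.6}]'
python3 - <<'E'
from h import *
s=manip.sense(); M=Rn.from_rotvec(s["orientation"]).as_matrix(); print(s["tool_pos"],M.round(3),np.degrees(np.arctan2(M[1,1],M[0,1])),s["gripper_width"],s["joint_positions"])
print(tool(np.array([.617,-.151,.133])-s["tool_pos"]))
for n,u,v in(("top",191.3,195.0),("side",192.8,191.7)): print(onz(n,u,v,.11))
E
```

```text
clock: 0.6
tool_pos: [0.2896, 0.3495, 0.2345]
orientation: [-0.515, -3.099, 0.001]
contact_force: [-0.1, 0.7, 0.0]
gripper_width: 0.0576
grip_force: 0.0
clock: 2.1
tool_pos: [0.6111, -0.1453, 0.2341]
orientation: [-1.377, -2.823, 0.0]
contact_force: [-0.0, 0.8, -0.6]
gripper_width: 0.0371
grip_force: 0.0
clock: 2.6
tool_pos: [0.6103, -0.1434, 0.2342]
orientation: [-2.098, -2.337, 0.001]
contact_force: [0.3, 0.2, -0.9]
gripper_width: 0.0375
grip_force: 0.0
[ 0.61025734 -0.14340525  0.23423338] [[-0.108  0.994 -0.001]
 [ 0.994  0.108  0.   ]
 [ 0.    -0.001 -1.   ]] 6.182889276742946 0.03747712902835332 [-3.05046569e-01  4.84588694e-01  1.43055721e+00 -5.63627172e-06
  1.22723249e+00 -4.12956331e-01]
[-0.20770514  0.14896339  2.5306632 ]
[0.57358866 0.25128565 0.11      ]
[0.57230913 0.2518254  0.11      ]
```

```bash
python3 -m crank '[{"dp":[-0.2,0.15,0.5],"turn":[0,0,0],"gripper":0.6},{"dp":[-0.2,0.15,1.1],"turn":[0,0,0],"gripper":0.6},{"dp":[-0.2,0.15,1.7],"turn":[0,0,0],"gripper":0.6},{"dp":[-0.2,0.15,2.2],"turn":[0,0,0],"gripper":0.6},{"dp":[-0.2,0.15,2.55],"turn":[0,0,0],"gripper":0.6}]' 20
python3 -m crank '[{"dp":[0,0,0],"turn":[0,0,0],"gripper":0.8},{"dp":[0,0,0],"turn":[0,0,0],"gripper":1},{"dp":[0,0,0],"turn":[0,0,0],"gripper":1},{"dp":[0,0,0],"turn":[0,0,0],"gripper":1},{"dp":[0,0,0],"turn":[0,0,0],"gripper":1}]' 20
```

```text
clock: 3.1
tool_pos: [0.6167, -0.1505, 0.131]
orientation: [-2.09, -2.343, 0.001]
contact_force: [0.7, 0.3, -0.1]
gripper_width: 0.0369
grip_force: 0.0
clock: 3.6
tool_pos: [0.6178, -0.1509, 0.1337]
orientation: [2.095, 2.339, 0.001]
contact_force: [-0.6, 0.3, 5.3]
gripper_width: 0.0113
grip_force: 20.0
```

```bash
python3 -m crank '[{"dp":[0,-0.3,0],"turn":[0,0,0],"gripper":1},{"dp":[0,-0.8,0],"turn":[0,0,0],"gripper":1},{"dp":[0,-1.3,0],"turn":[0,0,0],"gripper":1},{"dp":[0,-1.8,0],"turn":[0,0,0],"gripper":1},{"dp":[0,-2.3,0],"turn":[0,0,0],"gripper":1}]'
python3 -m crank '[{"dp":[0,-0.5,0],"turn":[0,0,0],"gripper":1},{"dp":[0,-0.9,0],"turn":[0,0,0],"gripper":1},{"dp":[0,-1.2,0],"turn":[0,0,0],"gripper":1},{"dp":[0,-1.5,0],"turn":[0,0,0],"gripper":1},{"dp":[0,-1.6,0],"turn":[0,0,0],"gripper":1}]'
python3 -m crank '[{"dp":[0,-0.05,0],"turn":[0,0,0],"gripper":1},{"dp":[0,-0.1,0],"turn":[0,0,0],"gripper":1},{"dp":[0,-0.12,0],"turn":[0,0,0],"gripper":1},{"dp":[0,-0.15,0],"turn":[0,0,0],"gripper":1},{"dp":[0,-0.15,0],"turn":[0,0,0],"gripper":1}]'
```

```text
clock: 4.1
tool_pos: [0.5261, -0.1605, 0.1337]
orientation: [2.095, 2.339, 0.003]
contact_force: [1.6, 5.0, 6.0]
gripper_width: 0.0113
grip_force: 20.0
clock: 4.6
tool_pos: [0.4619, -0.1671, 0.1337]
orientation: [2.096, 2.339, 0.003]
contact_force: [2.1, 9.3, 7.6]
gripper_width: 0.0111
grip_force: 20.0
clock: 5.1
tool_pos: [0.4585, -0.1675, 0.1337]
orientation: [2.094, 2.337, 0.007]
contact_force: [12.6, 12.5, 1.0]
gripper_width: 0.011
grip_force: 20.0
```

```bash
python3 -m crank '[{"dp":[0,0.1,0],"turn":[0,0,0],"gripper":0.6},{"dp":[0,0.1,0],"turn":[0,0,0],"gripper":0.6},{"dp":[0,0.1,0],"turn":[0,0,0],"gripper":0.6},{"dp":[0,0.1,-0.8],"turn":[0,0,0],"gripper":0.6},{"dp":[0,0.1,-1.8],"turn":[0,0,0],"gripper":0.6}]'
python3 -m crank '[{"dp":[0.2,0,-1],"turn":[0,0,0],"gripper":0.5},{"dp":[1.2,0,-1.6],"turn":[0,0,0],"gripper":0.5},{"dp":[2.3,0,-1.6],"turn":[0,0,0],"gripper":0.5},{"dp":[3.5,0,-1.6],"turn":[0,0,0],"gripper":0.5},{"dp":[4.7,0,-1.6],"turn":[0,0,0],"gripper":0.5}]'
python3 -m crank '[{"dp":[1,0,0],"turn":[0,0,0],"gripper":0.5},{"dp":[2,0,0],"turn":[0,0,0],"gripper":0.5},{"dp":[3,0,0],"turn":[0,0,0],"gripper":0.5},{"dp":[4,0,0],"turn":[0,0,0],"gripper":0.5},{"dp":[4,0,0],"turn":[0,0,0],"gripper":0.5}]'
python3 - <<'E'
from h import *
C=[]
for n in("top","side"):
    a,d=manip.capture(n); np.save(f"{n}1.npy",d); np.save(f"{n}1i.npy",a)
    u,v=proj(n,[.578,-.155,.15]).astype(int); print(n,u,v)
    C.append(cv2.resize(a[v-45:v+45,u-65:u+65],None,fx=4,fy=4,interpolation=0)[:,:520])
    hsv=cv2.cvtColor(a,cv2.COLOR_RGB2HSV).astype(int); H,S,V=hsv[...,0],hsv[...,1],hsv[...,2]
    m=(H>6)&(H<22)&(S>130)&(V>120); m[:v-45]=0;m[v+45:]=0;m[:,:u-70]=0;m[:,u+70:]=0
    k,l,st,c=cv2.connectedComponentsWithStats(m.astype(np.uint8))
    for i in range(1,k):
        if st[i][4]>8: print(st[i],c[i],onz(n,*c[i],.155),np.median(d[l==i]))
cv2.imwrite("pics/d1.png",cv2.resize(np.vstack(C),(433,600))[...,::-1])
E
```

```text
clock: 5.6
tool_pos: [0.4591, -0.1678, 0.2043]
orientation: [-2.094, -2.337, 0.002]
contact_force: [0.4, -0.7, 0.3]
gripper_width: 0.0367
grip_force: 0.0
clock: 6.1
tool_pos: [0.4389, 0.0201, 0.2689]
orientation: [2.097, 2.339, 0.0]
contact_force: [0.1, -0.3, 0.4]
gripper_width: 0.0467
grip_force: 0.0
clock: 6.6
tool_pos: [0.4212, 0.1809, 0.2686]
orientation: [-2.091, -2.344, -0.001]
contact_force: [0.0, -0.5, -0.3]
gripper_width: 0.0465
grip_force: 0.0
top 340 194
[338 191   4   7  12] [338.83333333 194.66666667] [ 0.57740209 -0.14865066  0.155     ] 1.0121815
side 332 200
[329 197   8  16  71] [332.21126761 204.64788732] [ 0.56047355 -0.15620046  0.155     ] 1.0460373
```

View pics/d1.png

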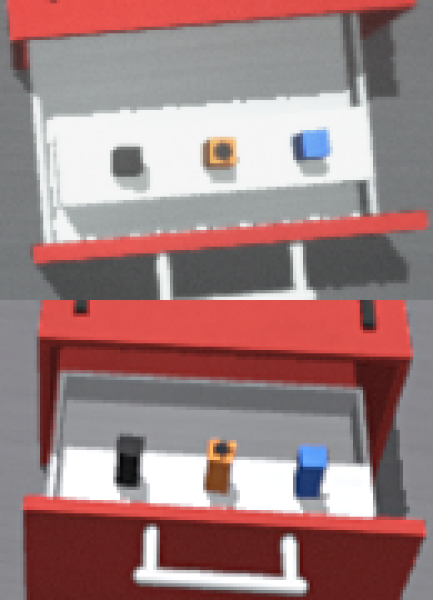

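The crop shows the drawer open and the orange probe in the middle slot, around top pixel (340,194), flanked by black and blue. That agrees with a position of (0.578,-0.155). I turn the gripper a quarter so it closes along the drawer's y, and move above the probe.

```bash
python3 -m crank '[{"dp":[-1,0.3,0],"turn":[0,0,0],"gripper":0.5},{"dp":[-2,0.6,0],"turn":[0,0,0],"gripper":0.5},{"dp":[-3,0.9,0],"turn":[0,0,0],"gripper":0.5},{"dp":[-4,1.2,0],"turn":[0,0,0],"gripper":0.5},{"dp":[-5,1.5,0],"turn":[0,0,0],"gripper":0.5}]' >/dev/null
python3 -m crank '[{"dp":[-0.8,0.3,0],"turn":[0,0,1],"gripper":0.5},{"dp":[-1.6,0.6,0],"turn":[0,0,2],"gripper":0.5},{"dp":[-2.4,0.9,0],"turn":[0,0,3],"gripper":0.5},{"dp":[-3.2,1.2,0],"turn":[0,0,4],"gripper":0.5},{"dp":[-3.76,1.52,0],"turn":[0,0,5],"gripper":0.5}]' >/dev/null
python3 -m crank '[{"dp":[0,0,0],"turn":[0,0,1],"gripper":0.5},{"dp":[0,0,0],"turn":[0,0,2],"gripper":0.5},{"dp":[0,0,0],"turn":[0,0,3],"gripper":0.5},{"dp":[0,0,0],"turn":[0,0,4],"gripper":0.5},{"dp":[0,0,0],"turn":[0,0,5],"gripper":0.5}]' >/dev/null
python3 -m crank '[{"dp":[0,0,0],"turn":[0,0,1],"gripper":0.5},{"dp":[0,0,0],"turn":[0,0,1.25],"gripper":0.5},{"dp":[0,0,0],"turn":[0,0,1.25],"gripper":0.5}]'
cat > p.py <<'E'
from h import *
import sys
s=manip.sense(); M=Rn.from_rotvec(s["orientation"]).as_matrix(); print(s["tool_pos"],"yaw",np.degrees(np.arctan2(M[1,1],M[0,1])).round(2),"z",M[:,2].round(4),s["gripper_width"])
print("dp",tool(np.array([float(x) for x in sys.argv[1:4]])-s["tool_pos"]).round(3))
E
python3 p.py .578 -.1555 .127
```

```text
clock: 8.5
tool_pos: [0.5798, -0.1587, 0.2686]
orientation: [3.137, 0.169, -0.001]
contact_force: [-0.1, -0.6, 0.4]
gripper_width: 0.0466
grip_force: 0.0
[ 0.57984965 -0.15871549  0.26855811] yaw -83.81 z [-4.e-04 -1.e-04 -1.e+00] 0.04659033861327169
dp [-0.036 -0.085  3.539]
```

```bash
python3 -m crank '[{"dp":[0,-0.08,0.8],"turn":[0,0,0],"gripper":0.5},{"dp":[-0.04,-0.08,1.6],"turn":[0,0,0],"gripper":0.5},{"dp":[-0.04,-0.08,2.4],"turn":[0,0,0],"gripper":0.5},{"dp":[-0.04,-0.08,3.1],"turn":[0,0,0],"gripper":0.5},{"dp":[-0.04,-0.08,3.54],"turn":[0,0,0],"gripper":0.5}]'
python3 -m crank '[{"dp":[0,0,0],"turn":[0,0,0],"gripper":0.65},{"dp":[0,0,0],"turn":[0,0,0],"gripper":0.8},{"dp":[0,0,0],"turn":[0,0,0],"gripper":1},{"dp":[0,0,0],"turn":[0,0,0],"gripper":1},{"dp":[0,0,0],"turn":[0,0,0],"gripper":1}]' 25
python3 -m crank '[{"dp":[0,0,-0.3],"turn":[0,0,0],"gripper":1},{"dp":[0,0,-0.9],"turn":[0,0,0],"gripper":1},{"dp":[0,0,-1.6],"turn":[0,0,0],"gripper":1},{"dp":[0,0,-2.4],"turn":[0,0,0],"gripper":1},{"dp":[0,0,-3.2],"turn":[0,0,0],"gripper":1}]' 25
python3 -m crank '[{"dp":[0,0,-0.8],"turn":[0,0,0],"gripper":1},{"dp":[0,0,-1],"turn":[0,0,0],"gripper":1},{"dp":[0,0,-1],"turn":[0,0,0],"gripper":1}]' 
python3 p.py .573 .2515 .30
```

```text
clock: 9.0
tool_pos: [0.5773, -0.155, 0.1248]
orientation: [-3.136, -0.174, 0.004]
contact_force: [0.7, 0.1, 0.5]
gripper_width: 0.0465
grip_force: 0.0
clock: 9.5
tool_pos: [0.5792, -0.1546, 0.1283]
orientation: [3.136, 0.173, 0.003]
contact_force: [-0.3, -2.8, 6.5]
gripper_width: 0.022
grip_force: 24.5
clock: 10.0
tool_pos: [0.5783, -0.1539, 0.2569]
orientation: [-3.137, -0.173, 0.0]
contact_force: [-0.6, 0.5, -1.6]
gripper_width: 0.0223
grip_force: 24.5
clock: 10.3
tool_pos: [0.5788, -0.1542, 0.296]
orientation: [3.136, 0.173, 0.003]
contact_force: [-0.3, -0.2, -1.3]
gripper_width: 0.0218
grip_force: 24.5
[ 0.57875136 -0.15416745  0.29599278] yaw -83.69 z [ 1.7e-03 -6.0e-04 -1.0e+00] 0.021811495206058556
dp [  0.972 -10.096  -0.106]
```

Probe gripped at 22 mm and lifted. Next I carry it over to the collector.

```bash
python3 -m crank '[{"dp":[0.1,-0.6,0],"turn":[0,0,0],"gripper":1},{"dp":[0.2,-1.5,0],"turn":[0,0,0],"gripper":1},{"dp":[0.3,-2.5,0],"turn":[0,0,0],"gripper":1},{"dp":[0.4,-3.5,0],"turn":[0,0,0],"gripper":1},{"dp":[0.5,-4.5,0],"turn":[0,0,0],"gripper":1}]' >/dev/null
python3 -m crank '[{"dp":[0.1,-1,0],"turn":[0,0,0],"gripper":1},{"dp":[0.2,-2,0],"turn":[0,0,0],"gripper":1},{"dp":[0.3,-3,0],"turn":[0,0,0],"gripper":1},{"dp":[0.4,-3.9,0],"turn":[0,0,0],"gripper":1},{"dp":[0.47,-4.6,0],"turn":[0,0,0],"gripper":1}]' >/dev/null
python3 -m crank '[{"dp":[0,-0.5,0],"turn":[0,0,-0.8],"gripper":1},{"dp":[0,-0.8,0.3],"turn":[0,0,-1.6],"gripper":1},{"dp":[0,-1,0.6],"turn":[0,0,-2.4],"gripper":1},{"dp":[0,-1,0.8],"turn":[0,0,-3],"gripper":1},{"dp":[0,-1,0.8],"turn":[0,0,-3],"gripper":1}]' >/dev/null
python3 -m crank '[{"dp":[0,0,0],"turn":[0,0,0],"gripper":1},{"dp":[0,0,0],"turn":[0,0,0],"gripper":1}]'
python3 p.py .573 .2515 .26
python3 - <<'E'
from h import *
a,d=manip.capture("side"); b,e=manip.capture("top"); np.save("side2i.npy",a); np.save("side2.npy",d); np.save("top2i.npy",b)
u,v=proj("side",[.573,.2515,.13]).astype(int); print(u,v)
C=[cv2.resize(x[v-50:v+35,u-45:u+45],None,fx=6,fy=6,interpolation=0) for x in (a,)]
u2,v2=proj("top",[.573,.2515,.13]).astype(int); C.append(cv2.resize(cv2.resize(b[v2-42:v2+43,u2-45:u2+45],None,fx=3,fy=3,interpolation=0),(255,510)))
cv2.imwrite("pics/e1.png",np.hstack(C)[...,::-1])
E
```

```text
clock: 12.0
tool_pos: [0.5729, 0.2515, 0.263]
orientation: [-3.033, -0.818, 0.0]
contact_force: [-0.1, -0.0, -0.7]
gripper_width: 0.0217
grip_force: 24.5
[0.57286363 0.25145231 0.26298089] yaw -59.82 z [-1.e-04 -0.e+00 -1.e+00] 0.021719704458786758
dp [0.004 0.001 0.075]
191 187
```

View pics/e1.png

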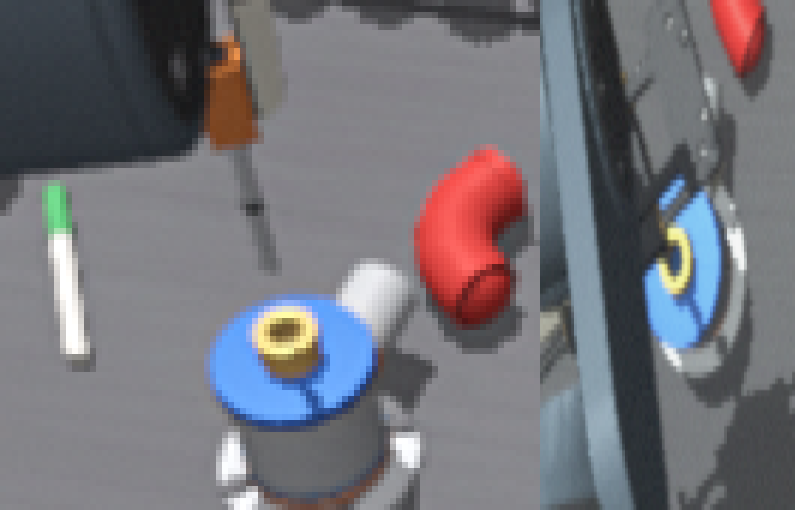

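The side view shows the probe's rod hanging clear above the bush, with its tip near crop (268,268) and the ring at (250,208), and the bush top at (285,335). Next I measure the rod's offset relative to the bush.

```bash
cat > rod.py <<'E'
from h import *
def rod(n,a,d,bg,X,z0,z1,w=7,show=True):
    "mean column residual of rod against a vertical line at X, over heights z0..z1"
    df=np.abs(a.astype(float)-bg.astype(float)).sum(2); out=[];P=[]
    va=proj(n,[*X,z1])[1]; vb=proj(n,[*X,z0])[1]
    zs=np.linspace(z0,z1,200); pr=np.array([proj(n,[*X,z]) for z in zs])
    for v in range(int(np.ceil(va)),int(vb)+1):
        uc=np.interp(v,pr[::-1,1][::-1] if pr[0,1]<pr[-1,1] else pr[::-1,1],pr[::-1,0]); u=np.arange(int(uc)-w,int(uc)+w+1)
        q=df[v,u]; q=np.where(q>0.35*q.max(),q,0); 
        j=u[q.argmax()]; q=np.where(abs(u-j)<=3,q,0)
        out.append(((u*q).sum()/q.sum()-uc,q.max())); 
        dd=d[v,j]
        if dd>0:P.append(pt(n,j,v,dd))
    out=np.array(out); 
    if show: print(n,out[:,0].round(1).tolist()); print(out[:,1].astype(int).tolist())
    P=np.array(P); print("med du",np.median(out[:,0]),"trend",np.polyfit(np.arange(len(out)),out[:,0],1)); return P
def bush(n,a,X):
    H,S,V=[cv2.cvtColor(a,cv2.COLOR_RGB2HSV)[...,i].astype(int) for i in range(3)]
    c=proj(n,[*X,.105]).astype(int); sl=np.s_[c[1]-9:c[1]+10,c[0]-9:c[0]+10]
    m=((H>12)&(H<38)&(S>70)&(V>50))[sl]
    v,u=np.nonzero(m); u=u+c[0]-9; v=v+c[1]-9
    # ring: top 10 rows extents
    print(n,"bush mask u",u.min(),u.max(),"v",v.min(),v.max(),"mean",u.mean(),v.mean())
    t=np.linspace(0,2*np.pi,60)
    Q=np.array([proj(n,[X[0]+.016*np.cos(x),X[1]+.016*np.sin(x),z]) for x in t for z in(.09,.11)])
    print("   expected u",Q[:,0].min(),Q[:,0].max(),"v",Q[:,1].min(),Q[:,1].max())
E
python3 - <<'E'
from rod import *
X=(.573,.2515)
a,d,bg=np.load("side2i.npy"),np.load("side2.npy"),np.load("side0i.npy")
P=rod("side",a,d,bg,X,.158,.238)
print(np.median(P,0),P.std(0)); print(P[::4].round(3))
bush("side",bg,X); bush("top",np.load("top0i.npy"),X)
print("px/mm",np.linalg.norm(proj("side",[.573,.2515,.2])-proj("side",[.568,.2602,.2]))/10)
E
```

```text
side [-7.3, -7.4, 1.4, 0.6, 1.5, 1.7, 0.7, 1.6, 1.5, 1.0, 0.6, 0.3, 1.3, 1.0, 0.7, 1.4, 1.3, 1.3, 0.6, 1.3]
[226, 105, 82, 73, 79, 69, 72, 65, 70, 109, 215, 179, 67, 77, 77, 87, 73, 89, 77, 85]
med du 1.1472143285854486 trend [ 0.21909355 -1.82707589]
[0.56835495 0.24621423 0.20615156] [0.11876424 0.06496292 0.13835508]
[[0.172 0.029 0.658]
 [0.57  0.246 0.223]
 [0.569 0.245 0.21 ]
 [0.57  0.247 0.192]
 [0.57  0.246 0.177]]
side bush mask u 189 198 v 189 199 mean 193.5977011494253 193.49425287356323
   expected u 187.51068576259973 199.56677243320092 v 187.50362186876063 200.04326331653053
top bush mask u 187 197 v 190 200 mean 191.94117647058823 195.23529411764707
   expected u 185.45517722738612 198.56907442961688 v 189.4249620823176 201.39076297424765
px/mm 0.37072864633937525
```

```bash
python3 -m crank '[{"dp":[0,0,0],"turn":[0,0,-1],"gripper":1},{"dp":[0,0,0],"turn":[0,0,-2],"gripper":1},{"dp":[0,0,0],"turn":[0,0,-3],"gripper":1},{"dp":[0,0,0],"turn":[0,0,-4],"gripper":1},{"dp":[0,0,0],"turn":[0,0,-5],"gripper":1}]' >/dev/null
python3 -m crank '[{"dp":[0,0,0],"turn":[0,0,-1],"gripper":1},{"dp":[0,0,0],"turn":[0,0,-2],"gripper":1},{"dp":[0,0,0],"turn":[0,0,-2.5],"gripper":1},{"dp":[0,0,0],"turn":[0,0,-2.5],"gripper":1},{"dp":[0,0,0],"turn":[0,0,-2.5],"gripper":1}]' >/dev/null
python3 p.py .573 .2515 .263
python3 - <<'E'
from rod import *
X=(.573,.2515)
a,d=manip.capture("side"); bg=np.load("side0i.npy"); b,e=manip.capture("top"); np.save("side3i.npy",a);np.save("side3.npy",d);np.save("top3i.npy",b);np.save("top3.npy",e)
P=rod("side",a,d,bg,X,.156,.225); print(P.round(4)[::2])
# depth check on the cap/bush from the first pictures
for n in("side","top"):
    D=np.load(n+"0.npy"); I=np.load(n+"0i.npy"); hs=cv2.cvtColor(I,cv2.COLOR_RGB2HSV).astype(int)
    c=proj(n,[*X,.1]).astype(int)
    for nm,m in(("cap",(abs(hs[...,0]-110)<15)&(hs[...,1]>120)),("bush",(abs(hs[...,0]-25)<13)&(hs[...,1]>70))):
        Q=np.array([pt(n,u,v,D[v,u]) for v in range(c[1]-18,c[1]+18) for u in range(c[0]-18,c[0]+18) if m[v,u] and D[v,u]>0])
        print(n,nm,np.median(Q,0),Q.min(0),Q.max(0)); 
        if nm=="bush": T=Q[Q[:,2]>.106]; print("  top",T.mean(0),len(T),T.min(0),T.max(0))
f=lambda x,n,z:(lambda c:cv2.resize(x[c[1]-25:c[1]+25,c[0]-25:c[0]+25],None,fx=8,fy=8,interpolation=0))(proj(n,[*X,z]).astype(int))
cv2.imwrite("pics/f1.png",np.hstack([f(a,"side",.15),f(b,"top",.12)])[...,::-1])
E
```

```text
[0.57286125 0.25155498 0.26320755] yaw 0.14 z [ 2.e-04  1.e-04 -1.e+00] 0.022368771571073722
dp [-0.001  0.003  0.005]
side [1.6, 1.6, 1.6, 0.8, 1.7, 1.4, 1.0, 0.6, 0.4, 1.4, 0.8, 1.6, 1.3, 1.2, 0.7, 0.7, 1.7]
[80, 76, 79, 66, 75, 80, 133, 233, 162, 74, 78, 88, 86, 80, 81, 89, 88]
med du 1.278827134098833 trend [-0.02385937  1.37846442]
[[0.5695 0.2449 0.2282]
 [0.5697 0.2466 0.2202]
 [0.5695 0.2451 0.2129]
 [0.5703 0.2442 0.2045]
 [0.5694 0.2483 0.1968]
 [0.5691 0.2468 0.1894]
 [0.5697 0.2457 0.1809]
 [0.5671 0.2459 0.1755]
 [0.573  0.2479 0.1606]]
side cap [0.56107039 0.24296113 0.08955191] [ 0.53060382  0.21037509 -0.00318896] [0.68720139 0.33640492 0.10120737]
side bush [0.56944325 0.25044955 0.10661962] [0.55522239 0.23470419 0.09222843] [0.58435302 0.26460093 0.11386601]
  top [0.57021418 0.24911791 0.10925223] 49 [0.55522239 0.23536527 0.10600835] [0.58435302 0.26460093 0.11386601]
top cap [0.56651588 0.25182466 0.08918746] [ 0.53555204  0.21256414 -0.00190034] [0.62371363 0.316321   0.09551752]
top bush [0.57343353 0.24900934 0.10878409] [0.55970399 0.2371204  0.09165506] [0.58737948 0.26371252 0.11260307]
  top [0.57260593 0.25086137 0.10947664] 51 [0.55970399 0.23806162 0.10619832] [0.58737948 0.26371252 0.11260307]
```

View pics/f1.png

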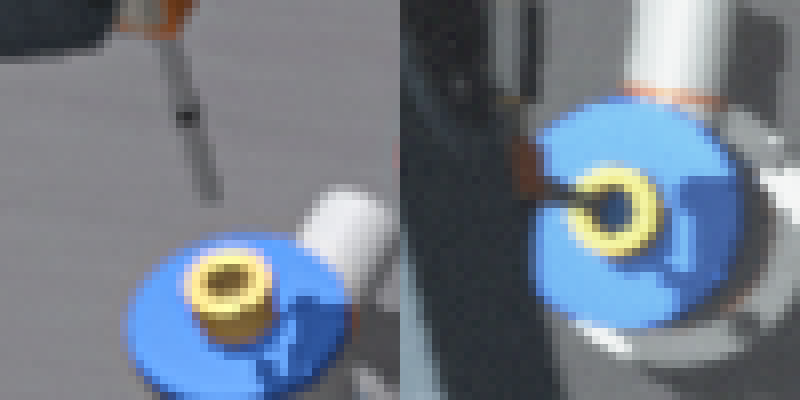

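The side crop shows the rod with its ring at (187,116) and tip at (208,197), and the bush ring at (228,280). In the top crop the rod comes in from (550,190) to a tip near (610,200), over the bush ring centred at (614,210).

Run:
```python
from rod import *
X=(.573,.2515)
b,t0=np.load("top3i.npy").astype(float),np.load("top0i.npy").astype(float)
df=np.abs(b-t0).sum(2)
c=proj("top",[*X,.12]).astype(int); print("c",c)
for z in(.155,.17,.185,.2): print(z,proj("top",[*X,z]).round(2))
print("mouth",proj("top",[*X,.11]).round(2))
print(df[c[1]-7:c[1]+5,c[0]-10:c[0]+4].astype(int), "cols from",c[0]-10,"rows from",c[1]-7)
a,s0=np.load("side3i.npy").astype(float),np.load("side0i.npy").astype(float)
c=proj("side",[*X,.2]); print(c,proj("side",[*X,.155])); c=c.astype(int)
print(a.sum(2)[c[1]-4:c[1]+14,c[0]-6:c[0]+9].astype(int),c[0]-6,c[1]-4)
# bush ring in the top: yellow pixel weights
I=t0.astype(np.uint8); q=proj("top",[*X,.11]).astype(int)
y=(t0[...,0]-t0[...,2])[q[1]-9:q[1]+10,q[0]-9:q[0]+10]; m=(y>70).astype(np.uint8); k=cv2.findContours(m,0,2)[0]; k=max(k,key=len); print("ring top",np.array(cv2.fitEllipse(k)[0])+q-9,cv2.fitEllipse(k)[1])
# bore (dark hole) centroid
cl=m.copy(); f=cv2.drawContours(np.zeros_like(m),[k],-1,1,-1); h=np.argwhere((f==1)&(m==0)); print("hole",h[:,::-1].mean(0)+q-9,len(h))
I=s0; q=proj("side",[*X,.11]).astype(int); y=(s0[...,0]-s0[...,2])[q[1]-9:q[1]+12,q[0]-9:q[0]+10]; print(y.astype(int),q-9);
```

```text
c [190 194]
0.155 [187.16 194.03]
0.17 [185.73 193.61]
0.185 [184.25 193.18]
0.2 [182.73 192.74]
mouth [191.22 195.21]
[[190 249 207  65   4   3   4  13  11   9   8   6   8  10]
 [254 326 282  89   4   5   5   6   5   7   3   8  10  15]
 [298 370 292  99   2   8   3   8   8   5  12   9  15   8]
 [330 371 295 116  16   1   6   9   7   7   7   5   7   9]
 [367 367 352 295 198  76  18   6   1   4   6   7   7   6]
 [373 375 374 355 335 319 283 143  61  43   6   8   6   7]
 [378 391 369 346 359 402 445 384 278  71   7   3   6   4]
 [417 412 316 242 242 312 356 347 244  51   5   2   9   2]
 [403 370 196  43  16  57  82  93  81  21  11   2   3   9]
 [404 330 117   6  12   7   4   0  14   2   4   5   5  10]
 [389 316 105   1   4   7   5   8   6  22  15   2   1   7]
 [387 272  84   2   6   7  11   9   7   6   7   6   8   5]] cols from 180 rows from 187
[187.12122131 170.11562306] [190.14588911 181.17138563]
[[401 400 401 394 359 313 291 313 405 403 400 402 403 407 406]
 [399 402 402 403 385 324 303 311 387 404 399 401 396 399 399]
 [400 406 403 408 390 339 309 293 339 400 399 399 397 394 401]
[... 2477 characters left out ...]
5 -144 -145 -152 -139  -14   79   80   79   76   66   62   62
    61   51  -33 -132 -146]
 [-145 -145 -142 -144 -148 -145  -95   30   71   67   63   61   61   64
    58   16  -69 -134 -147]
 [-146 -143 -144 -143 -145 -150 -136  -40   52   71   68   67   65   57
    19  -44 -116 -138 -144]
 [-144 -144 -144 -144 -144 -146 -145 -118  -28   20   33   39   23   -5
   -64 -109 -131 -146 -144]
 [-145 -142 -143 -143 -143 -144 -146 -146 -130 -112  -74  -60  -87 -115
  -134 -131 -135 -142 -141]
 [-147 -143 -142 -143 -141 -142 -144 -146 -149 -147 -135 -132 -133 -139
  -146 -145 -142 -142 -141]
 [-148 -145 -142 -143 -143 -141 -141 -141 -142 -145 -145 -145 -145 -143
  -142 -141 -142 -141 -142]] [183 182]
```

```bash
python3 -m crank '[{"dp":[0.01,-0.015,0.2],"turn":[0,0,0],"gripper":1},{"dp":[0.01,-0.015,0.45],"turn":[0,0,0],"gripper":1},{"dp":[0.01,-0.015,0.7],"turn":[0,0,0],"gripper":1},{"dp":[0.01,-0.015,0.9],"turn":[0,0,0],"gripper":1},{"dp":[0.01,-0.015,0.95],"turn":[0,0,0],"gripper":1}]' >/dev/null
python3 -m crank '[{"dp":[0,0,0],"turn":[0,0,0],"gripper":1},{"dp":[0,0,0],"turn":[0,0,0],"gripper":1}]'
python3 - <<'E'
from rod import *
s=manip.sense(); X=s["tool_pos"][:2]; print(s["tool_pos"])
a,d=manip.capture("side");b,e=manip.capture("top"); np.save("side4i.npy",a);np.save("top4i.npy",b)
s0,t0=[np.load(n+"0i.npy") for n in("side","top")]
for n,im,bg in(("side",a,s0),("top",b,t0)):
    df=np.abs(im.astype(float)-bg).sum(2); c=proj(n,[*X,s["tool_pos"][2]-.1083]); print(n,"tip exp",c.round(2),"ring exp",proj(n,[*X,s["tool_pos"][2]-.0633]).round(2)); c=c.astype(int)
    print(df[c[1]-16:c[1]+5,c[0]-9:c[0]+6].astype(int) if n=="side" else df[c[1]-6:c[1]+5,c[0]-8:c[0]+6].astype(int),c)
f=lambda x,n,z:(lambda c:cv2.resize(x[c[1]-25:c[1]+25,c[0]-25:c[0]+25],None,fx=8,fy=8,interpolation=0))(proj(n,[*X,z]).astype(int))
cv2.imwrite("pics/g1.png",np.hstack([f(a,"side",.13),f(b,"top",.12)])[...,::-1])
E
```

```text
clock: 13.9
tool_pos: [0.5724, 0.2521, 0.2254]
orientation: [2.215, 2.227, 0.001]
contact_force: [-0.1, -0.4, -2.2]
gripper_width: 0.0217
grip_force: 24.5
[0.5723962  0.25209893 0.2253539 ]
side tip exp [192.29 190.08] ring exp [189.41 179.61]
[[ 29  29  32  22  32  64  75  48  35  30  36  33  29  30  31]
 [ 31  34  32  34  14  58  78  65  19  35  30  31  30  33  31]
 [ 30  33  31  35  13  46  76  88  22  37  31  32  31  29  32]
 [ 28  31  31  27  30  22  66  69  35  41  36  34  31  27  32]
 [ 30  28  33  34  30   2  65  70  49  12  42  28  31  28  30]
 [ 31  33  34  31  33  14  77  96 126  63  30  29  32  33  32]
 [ 31  27  32  32  38   1 144 182 191  70  39  37  31  33  32]
 [ 33  29  27  29  34  14 102 220 175  52  41  37  28  31  30]
 [ 30  31  30  32  30  42  10  80  87  61  31  35  34  32  32]
 [ 29  26  35  32  30  37  20  37  75  70   6  32  34  30  30]
 [ 32  31  29  30  32  38  27  26  70  75  29  37  36  30  29]
 [ 27  32  29  35  28  34  28   5  59  76  31  41  33  35  33]
 [ 33  33  34  33  31  29  35  14  64 135  99  20  37  35  33]
 [ 30  31  34  28  33  35  34  20  77
[... 490 characters left out ...]
[190.38 195.25] ring exp [186.26 194.06]
[[395 399 371 351 210  56   1   3  10   9   8   7  11   0]
 [409 410 389 358 243  56   4   6   6   3   7   6   9   8]
 [409 408 387 361 211  64   6   4   2   5   2   6   3   4]
 [407 407 392 377 364 236  98  16   0  10   4   4   2  39]
 [407 405 392 422 464 412 313  68   7  16   5   2   8  69]
 [402 403 403 450 468 433 298  67  22  42  26   7  40 101]
 [410 404 418 489 405 300 161  22  35  47  32   6  14  96]
 [405 412 414 376 136  17   2   4  26  31  12  12  30  75]
 [398 414 402 324 113   8   4   8   8  15  68 115  52  72]
 [395 403 393 348 134   9   4   2   9  17 140 213 181 159]
 [402 395 410 341 118   7   6   5   3   3   4  60 167  88]] [190 195]
```

View pics/g1.png

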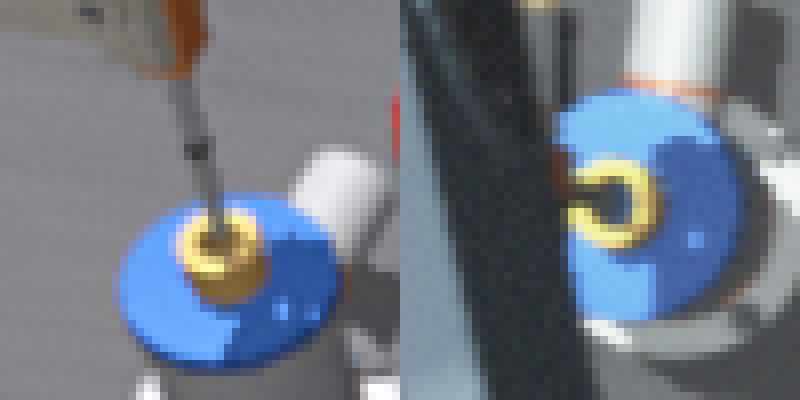

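The side crop shows the rod tip entering the view of the bush mouth at (218,230), with the ring centred at (222,245). The top crop shows the rod at (590,190) pointing into the bore centre at (614,200). From these I take a small correction of about −0.4 mm in x and +0.8 mm in y, then lower slowly.

```bash
python3 -m crank '[{"dp":[0.01,-0.01,0],"turn":[0,0,0],"gripper":1},{"dp":[0.02,-0.01,0],"turn":[0,0,0],"gripper":1},{"dp":[0.02,-0.01,0.1],"turn":[0,0,0],"gripper":1},{"dp":[0.02,-0.01,0.25],"turn":[0,0,0],"gripper":1},{"dp":[0.02,-0.01,0.4],"turn":[0,0,0],"gripper":1}]'
python3 -m crank '[{"dp":[0,0,0.15],"turn":[0,0,0],"gripper":1},{"dp":[0,0,0.3],"turn":[0,0,0],"gripper":1},{"dp":[0,0,0.45],"turn":[0,0,0],"gripper":1},{"dp":[0,0,0.6],"turn":[0,0,0],"gripper":1},{"dp":[0,0,0.6],"turn":[0,0,0],"gripper":1}]'
python3 - <<'E'
from rod import *
s=manip.sense(); X=s["tool_pos"][:2]; z=s["tool_pos"][2]; print(s["tool_pos"],s["contact_force"])
a,d=manip.capture("side");b,e=manip.capture("top"); np.save("side5i.npy",a)
print("ring exp",proj("side",[*X,z-.063]).round(2),"mouth",proj("side",[*X,.11]).round(2))
c=proj("side",[*X,.115]).astype(int); s0=np.load("side0i.npy").astype(float)
print((a.astype(float)).sum(2)[c[1]-10:c[1]+9,c[0]-9:c[0]+10].astype(int),c)
f=lambda x,n,z:(lambda c:cv2.resize(x[c[1]-20:c[1]+20,c[0]-20:c[0]+20],None,fx=10,fy=10,interpolation=0))(proj(n,[*X,z]).astype(int))
cv2.imwrite("pics/h1.png",np.hstack([f(a,"side",.12),f(b,"top",.11)])[...,::-1])
E
```

```text
clock: 14.5
tool_pos: [0.5717, 0.2528, 0.2083]
orientation: [-2.215, -2.227, 0.001]
contact_force: [0.4, -0.7, -1.6]
gripper_width: 0.022
grip_force: 24.5
clock: 15.0
tool_pos: [0.5715, 0.2527, 0.184]
orientation: [-2.215, -2.227, 0.002]
contact_force: [0.4, 0.7, -1.4]
gripper_width: 0.0223
grip_force: 24.5
[0.5714508  0.25266553 0.18398695] [ 0.43802559  0.69061694 -1.41406401]
ring exp [191.75 189.4 ] mouth [192.43 191.88]
[[361 353 345 349 341 304 284 272 212 242 366 416 416 410 410 411 413 414
  410]
 [396 387 363 363 357 321 283 248 230 295 411 414 413 411 409 409 408 410
  407]
 [410 410 407 405 399 353 323 276 272 323 417 412 409 409 410 412 411 408
  404]
 [409 412 410 414 414 401 367 317 305 333 413 411 403 402 407 410 414 409
  406]
 [404 404 402 407 413 412 395 328 306 318 392 413 405 403 403 404 406 404
  397]
 [405 405 406 406 404 410 394 341 307 292 351 415 413 411 409 410 405 401
  400]
 [411 408 409 406 405 407 397 354 303 297 373 467 464 462 467 465 472 461
  462]
 [411 407 408 408 416 427 447 446 337 289 418 581 575 531 510 488 497 493
  528]
 [409 410 410 429 455 4
[... 178 characters left out ...]
17 160 277 407 386 438 478 314 268
  278]
 [461 500 520 517 554 648 654 564 277 152 165 217 285 346 506 605 358 274
  288]
 [496 523 517 518 578 651 641 507 270 267 304 277 283 362 484 553 330 279
  290]
 [526 522 516 518 563 634 654 601 399 285 322 321 341 393 393 327 265 288
  287]
 [523 519 517 517 514 583 645 646 525 360 369 391 412 396 334 234 265 293
  292]
 [525 523 522 520 520 536 508 553 424 395 402 403 371 311 263 232 274 293
  287]
 [523 520 521 522 521 501 365 297 295 335 327 297 280 273 254 250 277 296
  289]
 [524 522 526 525 528 515 442 302 264 284 288 281 282 270 262 278 284 288
  286]
 [526 525 524 526 526 530 519 391 282 279 286 289 281 285 285 299 295 288
  291]] [192 190]
```

View pics/h1.png

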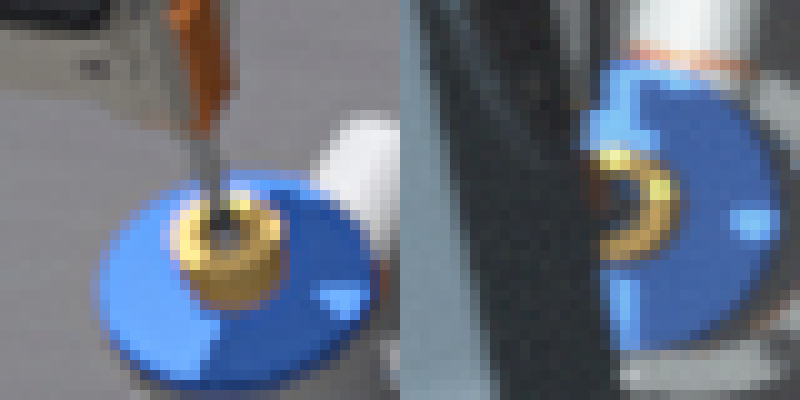

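The side crop shows the rod inside the bore with the ring at (220,215), about 10 mm above the mouth, and the bush ring at (227,235). It is laterally centred to about 0.2 px. Next comes the last 11 mm.

```bash
python3 -m crank '[{"dp":[0,0,0.08],"turn":[0,0,0],"gripper":1},{"dp":[0,0,0.16],"turn":[0,0,0],"gripper":1},{"dp":[0,0,0.24],"turn":[0,0,0],"gripper":1},{"dp":[0,0,0.27],"turn":[0,0,0],"gripper":1},{"dp":[0,0,0.27],"turn":[0,0,0],"gripper":1}]' >/dev/null
python3 -m crank '[{"dp":[0,0,0],"turn":[0,0,0],"gripper":1},{"dp":[0,0,0],"turn":[0,0,0],"gripper":1},{"dp":[0,0,0],"turn":[0,0,0],"gripper":1},{"dp":[0,0,0],"turn":[0,0,0],"gripper":1}]'
python3 - <<'E'
from rod import *
Z=[]
for i in range(6):
    a,d=manip.capture("side"); s=manip.sense(); Z.append(s["tool_pos"])
print(np.mean(Z,0),np.std(Z,0),s["contact_force"])
X=np.mean(Z,0)[:2]; z=np.mean(Z,0)[2]
print("ring exp",proj("side",[*X,z-.063]).round(2))
f=lambda x,n,z:(lambda c:cv2.resize(x[c[1]-20:c[1]+20,c[0]-20:c[0]+20],None,fx=12,fy=12,interpolation=0))(proj(n,[*X,z]).astype(int))
c=proj("side",[*X,.115]).astype(int);print(c); print((a.astype(float)).sum(2)[c[1]-6:c[1]+8,c[0]-4:c[0]+7].astype(int))
cv2.imwrite("pics/i1.png",f(a,"side",.115)[...,::-1])
E
```

```text
clock: 16.0
tool_pos: [0.5718, 0.2528, 0.1743]
orientation: [2.215, 2.227, 0.0]
contact_force: [0.0, 0.2, -1.0]
gripper_width: 0.0223
grip_force: 24.5
[0.57181648 0.25283243 0.17425807] [9.69277003e-06 1.39984140e-05 1.78904275e-05] [-0.53130234  0.3213946  -1.72656852]
ring exp [192.34 191.5 ]
[192 190]
[[375 339 287 272 298 365 413 408 404 402 403]
 [413 392 340 310 300 352 417 415 413 412 408]
 [411 402 351 307 298 373 468 471 466 449 406]
 [427 448 444 332 291 412 573 568 516 451 354]
 [472 523 565 433 301 404 580 583 491 366 283]
 [541 623 652 532 326 368 474 434 437 436 383]
 [609 674 656 551 338 293 301 323 395 452 468]
 [648 654 563 334 281 281 236 249 344 419 399]
 [651 639 484 238 181 201 163 236 363 415 375]
 [635 649 554 288 193 199 238 327 399 395 302]
 [584 647 633 403 344 369 398 417 400 339 244]
 [538 510 554 414 399 410 405 372 315 264 236]
 [501 368 302 300 333 327 294 286 277 260 252]
 [515 445 299 264 282 288 283 281 273 265 270]]
```

View pics/i1.png

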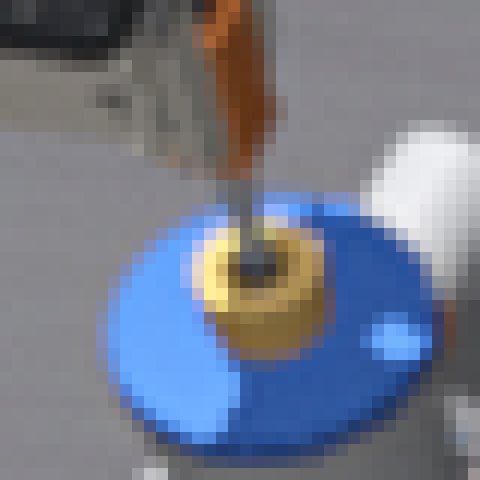

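The side crop shows the ring in the mouth at (250,262), with brass visible all round it. It sits about 1 mm high, so I trim that and hand in.

```bash
python3 -m crank '[{"dp":[0,0,0.01],"turn":[0,0,0],"gripper":1},{"dp":[0,0,0.025],"turn":[0,0,0],"gripper":1},{"dp":[0,0,0.025],"turn":[0,0,0],"gripper":1},{"dp":[0,0,0.025],"turn":[0,0,0],"gripper":1},{"dp":[0,0,0.025],"turn":[0,0,0],"gripper":1}]' >/dev/null
python3 -m crank '[{"dp":[0,0,0],"turn":[0,0,0],"gripper":1},{"dp":[0,0,0],"turn":[0,0,0],"gripper":1},{"dp":[0,0,0],"turn":[0,0,0],"gripper":1},{"dp":[0,0,0],"turn":[0,0,0],"gripper":1},{"dp":[0,0,0],"turn":[0,0,0],"gripper":1}]'
python3 -c "
from plant import manip
print(manip.sense()['tool_pos']); print(manip.sign_off())"
```

```text
clock: 17.3
tool_pos: [0.5718, 0.2528, 0.1732]
orientation: [2.216, 2.227, 0.0]
contact_force: [-1.1, -0.2, -1.3]
gripper_width: 0.022
grip_force: 24.5
[0.57183952 0.25280055 0.17324434]
the job is handed in; nothing more can be done
None
```

I handed the job in at 17.3 s with the drawer open at its stop and the orange probe held still and upright in the bush; I estimate its ring within about 1 mm of the bush top and the rod about 1 mm off centre, with no sign of contact in the forces or pictures, and the judge's result was not shown.

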